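# Seat the sample drawer and hold the photometer's shutter open

## Robot

A 6-joint arm with a two-finger parallel gripper is mounted at the origin on the work surface. World frame = base frame: x ahead of the robot, y to its left, z up, the work surface at z = 0. Lengths are in mm, angles in degrees, forces in N, time in s.
With the tool pointing down it reaches from about 350 to 850 mm from the base axis. Payload 8.1 kg.
Tool frame: the origin (TCP) lies at the very end of the fingers, on their centre line; the grasp point (between the pads) lies 19 mm behind it (pinch_z is the z of the grasp point in the tool frame, in mm); z points along the fingers, y is the direction in which the jaws open and shut (so a half turn about z gives the same grasp; the last joint's range is limited). The gripper opens to 85 mm and grips with 20 to 120 N. Pads are 22 mm wide; open, the fingers measure 114 mm over their backs; the gripper's body (76 mm by 85 mm) begins 54 mm behind the grasp point. The pads swing forward as they close: fully open they stand 13 mm farther back than shut.
Start: joints at [-76.169, 7.471, 85.268, -0, 87.261, -4.893], TCP at [192.629, -568.242, 231.292] pointing down, gripper open.
Joint ranges: [-169.43, 169.43], [-51.17, 129.36], [1.28, 143.12], [-76.62, 256.62], [0, 156.53], [-152.29, 152.29]. Speed limits (degrees/s): [136.94, 136.94, 159.86, 180, 180, 180].

## Interface

Orientations are given as [roll, pitch, yaw] about the fixed x, y, z axes, in that order (R = Rz(yaw) Ry(pitch) Rx(roll)).
In Python, from bench import * gives the robot as it stands.
- The arm moves only by the shell command python3 -m creep 'ROWS' [FORCE]. ROWS is a JSON object of lists of equal length, an entry for each row: "translation": the shift along the tool's x, y, z in mm, a list of three; "rotation": the turn, a rotation vector about the tool's x, y, z in rad, a list of three; "claw": the finger opening in mm, from 0 to 85.4. In form: {"translation": [[dx, dy, dz], ...], "rotation": [[ax, ay, az], ...], "claw": [claw, ...]}. A call has 1 to 10 rows; each row shifts and turns the commanded pose from where the row before left it, along the tool's axes as they then stand; what a row does not reach is not made up. A row lasts 1/10 s, in which the tool goes at most 50 mm and 8.59 degrees, less where a joint would pass 70% of its speed; a pose out of reach is approached as far as the arm can. A call is refused whole if a number of a shift passes 50 or a number of a turn 0.15, either way. A call with a gripper value outside its range is refused whole. The fingers move at their own pace and stop on an object; FORCE is the grip in N (left out, the last holds). Time passes only in rows, so rows that do not move let the fingers close. It gives the time, the measured TCP pose, the force and the opening at its end, in the units of the state.
- sense(): the state, without advancing time (a new reading comes with each control period).
- snapshot(name): name is "scene" or "top" or "wrist"; returns a dict with "frame" (384x512x3 uint8, red, green, blue), "intrinsics" (3x3 intrinsics, pixels), "extrinsics" (4x4, takes a point from camera to world coordinates). Camera axes: x right, y up, looking along -z (the intrinsics and any distortion apply to the point x, -y, -z); pixel columns grow to the right and rows downward; lengths in mm; the calibration is good to about 2 mm. The wrist camera is an equidistant fisheye: a pixel r from the principal point sees the ray r / f radians off the axis. A picture is of the moment at which its call begins. There is no depth.
- hand_in(): hands the job in, once; it reports no verdict.
The state is a dict: "time": time; "joint_pos": joint angles; "qd": joint speeds; "joint_efforts": joint torques, N m; "tool_pos": TCP position; "tcp_rot": TCP orientation; "ft_force": force on the tool from outside, world axes, zero at the start; "wrist_torque": the same for the moment, N m; "finger_gap": finger opening in mm.
Only numpy, scipy, OpenCV 4.12 (cv2) and the standard library are available. Lean on these libraries where they do the work, as an engineer would, in place of code of your own. Each camera call takes 0.05 s, during which the arm holds its last target.

## Task

The pressed sample lies in the photometer's drawer, ready to be measured: push the drawer fully home until it seats in its catch, and only then draw the spring-return shutter rod beside it straight out until the engraved dark ring on the rod has just come clear of the end of its sleeve (not on to the end stop), and hold it there. The shutter snaps shut if the rod is let go, so finish with the gripper still holding the rod steady at its mark; leave the dish, bottle, tweezers and carton where they are.

Things in the scene. Friction and masses are not known exactly. Their poses are not given: they have to be found in the camera images.
- photometer: low white bench instrument, fixed, 340 mm wide, 320 mm deep: front deck 75 mm high and 150 mm deep, head behind it 125 mm high. Origin: foot of the middle of the front face. x axis: level, into the instrument, away from the robot; y: to the left seen from the robot; z: up. On the front: drawer 75 mm left of the middle, shutter rod 85 mm right of it
- sample_drawer (a joint): how far the sample drawer stands open, m: 0 = fully home and seated. It slides along the photometer's x axis with 1 to 2 N of friction; in the last 10 mm a sprung ball catch resists (4 to 8 N in all): its crest lies 5 mm before home, past it the catch draws the drawer in and keeps it there
- drawer_front (a point): middle of the outer edge of the drawer's finger lip, the foremost part of the drawer, 54 mm above the bench; moves with it. Lip 70 mm wide, 7 mm high, 10 mm out from the grey front panel (128 mm wide, 14 to 58 mm above the bench, 12 mm thick, against the front face when home). The dish with a pale disc is fixed in the drawer (about 500 g). Axes as the photometer's
- shutter_rod (a joint): how far the rod is drawn out, m: 0 = sprung in (shut); 0.045 = its 4 mm wide dark engraved ring has just come wholly out of the sleeve's mouth (the mark); the ring first shows at 0.041; 0.065 = end stop, too far. It slides along the photometer's -x axis, towards the robot. The inner spring pulls back with 4.4 N at 0, 9.4 N at the mark
- rod_grip (a point): middle of the spool-shaped metal grip on the rod's outer end, on the rod's axis, 45 mm above the bench, 62 mm before the front face when the rod is in; moves with it. Round waist 18 mm across, 32 mm long (along the rod) between an inner collar 22 mm across, 4 mm long, and an outer flange 30 mm across, 6 mm long. Axes as the photometer's
- sleeve_mouth (a point): middle of the outer end of the fixed aluminium guide sleeve, 18 mm in diameter, that stands 35 mm out of the front face and from which the 10 mm bright steel shutter rod comes out; 45 mm above the bench. Axes as the photometer's
- dish_center (a point): bystander: closed glass petri dish, 92 mm across, 20 mm high; centre, half-way up
- bottle_center (a point): bystander: white jar with a screw cap, 64 mm across, 130 mm high; centre, half-way up
- tweezers_center (a point): bystander: steel tweezers lying flat, 140 mm long, 10 mm high; centre
- carton_center (a point): bystander: small open cardboard carton, 110 x 85 x 45 mm with an upright flap to 115 mm; centre of its body, half-way up

How it is judged (in metres and radians):
On the way, in this order (a step that is already met when the one before it is completed fails the run):
1. the sample drawer is fully home and seated in its catch (value of joint sample_drawer below 0.002 m), for 0.2 s.
2. the shutter rod is drawn out to its ring mark and held there (value of joint shutter_rod between 0.041 and 0.049 m and value of joint sample_drawer below 0.002 m), for 0.5 s.
At the end, for the whole second after the job is handed in: the drawer is home (within 2 mm), the shutter rod stands 41 to 49 mm out (ring mark at 45 mm, within 4 mm), still to within 5 mm/s, with the gripper's fingers holding it with more than 3 N, through the last second (all of step 2 and velocity of joint shutter_rod between -0.005 and 0.005 m/s and contact force between the fingers and shutter_rod above 3 N); the arm keeps its last pose, push and grip.
It fails at once if the shutter rod is drawn (over 15 mm) while the drawer is not home (value of joint shutter_rod above 0.015 m and value of joint sample_drawer above 0.006 m).
It fails at once if the shutter rod is run out to its end stop (value of joint shutter_rod above 0.062 m).
It fails at once if a bystander is pushed away by more than 20 mm (distance of any of dish_center, bottle_center, tweezers_center, carton_center from where it was at the start of the episode above 0.02 m).
It also fails if it takes over 51 s, if anything falls off the work surface, if the arm or the gripper's body presses on something with over 40 N, if the wrist force passes 120 N, or if a joint passes its speed limit or range.

## Working session

There is one attempt and no reset: what is moved stays moved. The work goes in short steps, Python scripts to look and compute and a shell command to move; the robot and the scene stay as the last step left them, time stands still between calls to the robot, and variables do not carry over. Pictures are saved under pics/ and viewed, and the job is handed in when it is done.

```bash
ls; mkdir -p pics; python3 - <<'E'
from bench import *
import cv2,numpy as np
for n in ["scene","top","wrist"]:
    s=snapshot(n); cv2.imwrite(f"pics/{n}0.png",s["frame"][:,:,::-1]); print(n,np.round(s["intrinsics"],1).tolist(),np.round(s["extrinsics"],4).tolist(),[k for k in s])
print(sense())
E
```

```text
pics
scene [[472.6, 0.0, 253.4], [0.0, 472.6, 190.2], [0.0, 0.0, 1.0]] [[-0.0435, -0.8708, 0.4896, 1235.6493], [0.999, -0.0439, 0.0107, 22.5432], [0.0121, 0.4896, 0.8719, 1256.0793], [0.0, 0.0, 0.0, 1.0]] ['frame', 'intrinsics', 'extrinsics']
top [[454.3, 0.0, 253.1], [0.0, 454.3, 191.6], [0.0, 0.0, 1.0]] [[-0.0136, 0.9961, -0.0876, 448.5886], [-0.9999, -0.0137, -0.001, -18.2307], [-0.0022, 0.0876, 0.9962, 1145.9135], [0.0, 0.0, 0.0, 1.0]] ['frame', 'intrinsics', 'extrinsics']
wrist [[297.3, 0.0, 250.3], [0.0, 297.3, 190.6], [0.0, 0.0, 1.0]] [[0.3209, 0.9057, 0.2771, 263.0454], [-0.9471, 0.3072, 0.0928, -543.7859], [-0.0011, -0.2922, 0.9564, 373.796], [0.0, 0.0, 0.0, 1.0]] ['frame', 'intrinsics', 'extrinsics']
{'time': 0.15, 'joint_pos': array([-7.61710381e+01,  7.50770576e+00,  8.53148678e+01, -2.74646103e-04,
        8.72627346e+01, -4.89239587e+00]), 'qd': array([ 0.08626253, -0.18717185, -0.28695942, -0.03403806, -0.01740065,
        0.08164038]), 'joint_efforts': array([ 4.37605795e-04, -5.70060325e+01, -5.01160991e+01, -2.62165577e-04,
        9.55836702e-03,  8.93269134e-05]), 'tool_pos': array([ 192.50219071, -567.82502531,  230.45972171]), 'tcp_rot': array([-1.79914979e+02, -7.00216436e-03,  1.87213659e+01]), 'ft_force': array([ 0.30783549,  0.23036043, -0.27071895]), 'wrist_torque': array([ 0.02501692, -0.035565  ,  0.00773627]), 'finger_gap': 85.49326146262099}
```

View pics/scene0.png

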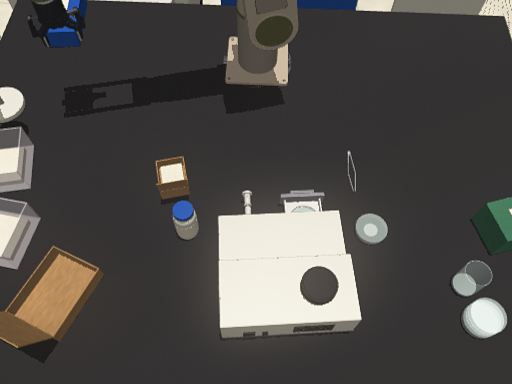

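View pics/top0.png

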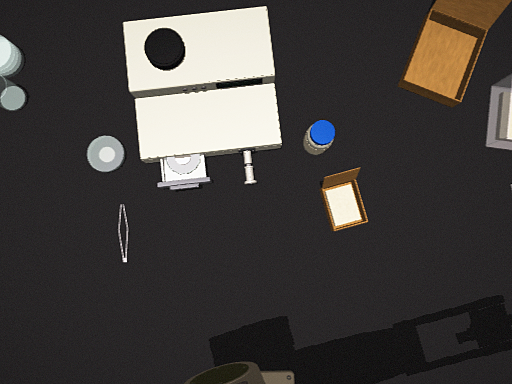

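View pics/wrist0.png

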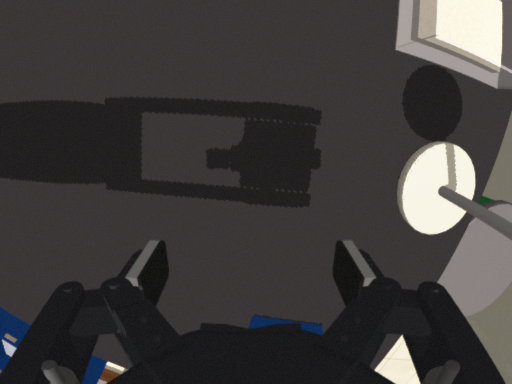

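Top view: the photometer's deck front edge runs from about (142,161) to (281,147). The drawer lip is near (184,186), the rod grip around (250,168-184), the carton near (345,205) and the tweezers near (124,235). I'll enlarge both views.

```bash
cat > h.py <<'E'
import numpy as np
def ray(s,u,v):
    K=s["intrinsics"];E=s["extrinsics"]
    x=(u-K[0,2])/K[0,0];y=(v-K[1,2])/K[1,1]
    d=E[:3,:3]@np.array([x,-y,-1.]);return E[:3,3],d
def onz(s,u,v,z):
    o,d=ray(s,u,v);return o+d*(z-o[2])/d[2]
def proj(s,P):
    K=s["intrinsics"];E=s["extrinsics"]
    c=E[:3,:3].T@(np.asarray(P,float)-E[:3,3]);x,y,z=c[0],-c[1],-c[2]
    return K[0,0]*x/z+K[0,2],K[1,1]*y/z+K[1,2]
E
python3 - <<'E'
import cv2
a=cv2.imread("pics/top0.png");cv2.imwrite("pics/top0c.png",cv2.resize(a[130:200,130:290],None,fx=5,fy=5,interpolation=cv2.INTER_CUBIC))
a=cv2.imread("pics/scene0.png");cv2.imwrite("pics/scene0c.png",cv2.resize(a[170:270,210:360],None,fx=5,fy=5,interpolation=cv2.INTER_CUBIC))
E
```

```text
(no output)
```

View pics/top0c.png

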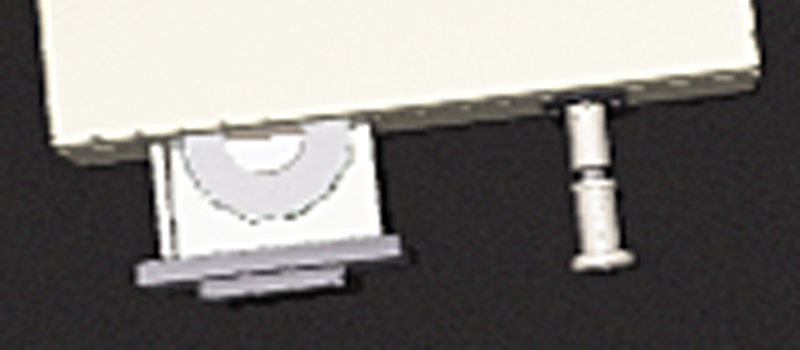

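View pics/scene0c.png

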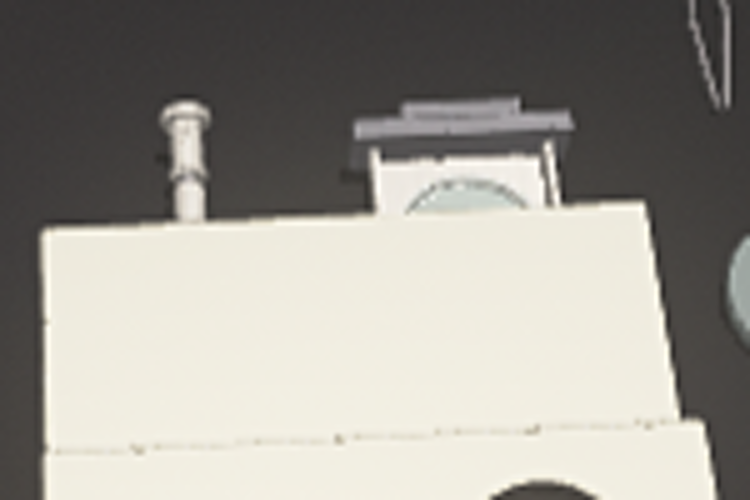

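```bash
cat > m.py <<'E'
from bench import *
from h import *
import numpy as np
t=snapshot("top");s=snapshot("scene")
T=lambda a,b,z:onz(t,130+(a+.5)/5-.5,130+(b+.5)/5-.5,z)
S=lambda a,b,z:onz(s,210+(a+.5)/5-.5,170+(b+.5)/5-.5,z)
tl,tr=T(53,146,75),T(760,70,75)
sl,sr=S(645,203,75),S(42,230,75)
for l,r in((tl,tr),(sl,sr)):
    d=(r-l)[:2];print("corners",l.round(1),r.round(1),np.linalg.norm(d).round(1),"yaw",np.degrees(np.arctan2(d[0],-d[1])).round(2), "mid",((l+r)/2).round(1))
print("lip T",T(203,295,57).round(1),T(346,282,57).round(1)," S",S(520,98,57).round(1),S(403,103,57).round(1))
print("panel T back", T(137,268,58).round(1),T(400,240,58).round(1))
print("flange T",T(602,268,45).round(1),"S top",S(185,103,58).round(1))
E
python3 m.py
```

```text
corners [625.  250.8  75. ] [656.9 -86.7  75. ] 339.0 yaw 5.41 mid [641.   82.1  75. ]
corners [624.7 249.8  75. ] [658.3 -86.6  75. ] 338.1 yaw 5.7 mid [641.5  81.6  75. ]
lip T [554.4 182.5  57. ] [559.8 113.6  57. ]  S [550.2 183.2  57. ] [556.9 115.   57. ]
panel T back [567.8 214.1  58. ] [579.6  87.3  58. ]
flange T [566.1  -9.8  45. ] S top [563.9 -11.8  58. ]
```

Origin ≈ (641.2, 81.8), yaw ≈ 5.55°. From this I predict the rod flange at (565.8,-10.9), against (566,-10) measured, so it fits. The lip middle is ≈ (556,149), which puts the drawer about 56 mm open. Next I go to a staging point in front of the lip with the fingers closed, staying at z 230 above the bystanders.

```bash
python3 -m creep '{"translation":[[0,0,0],[0,0,0],[20,-35,0],[20,-35,0],[22,-40,0],[22,-40,0],[22,-40,0],[22,-40,0],[22,-40,0],[22,-40,0]],"rotation":[[0,0,0.115],[0,0,0.1145],[0,0,0],[0,0,0],[0,0,0],[0,0,0],[0,0,0],[0,0,0],[0,0,0],[0,0,0]],"claw":[0,0,0,0,0,0,0,0,0,0]}' 40
```

```text
time: 1.25
tool_pos: [334.0, -241.3, 231.4]
tcp_rot: [180.0, -0.0, 5.5]
ft_force: [0.6, -0.8, -0.6]
finger_gap: -0.3
```

```bash
python3 -m creep '{"translation":[[21.4,-36.8,0],[21.4,-36.8,0],[21.4,-36.8,0],[21.4,-36.8,0],[21.4,-36.8,0],[21.4,-36.8,0],[21.4,-36.8,0],[21.4,-36.8,0],[21.4,-36.8,20],[21.4,-36.8,20]],"rotation":[[0,0,0],[0,0,0],[0,0,0],[0,0,0],[0,0,0],[0,0,0],[0,0,0],[0,0,0],[0,0,0],[0,0,0]],"claw":[0,0,0,0,0,0,0,0,0,0]}'
python3 -m creep '{"translation":[[0,0,35],[0,0,35],[0,0,35],[0,0,30],[0,0,15],[0,0,7],[0,0,0],[0,0,0]],"rotation":[[0,0,0],[0,0,0],[0,0,0],[0,0,0],[0,0,0],[0,0,0],[0,0,0],[0,0,0]],"claw":[0,0,0,0,0,0,0,0]}'
python3 - <<'E'
from bench import *
import cv2
for n in ["scene","wrist"]:
    s=snapshot(n);a=s["frame"][:,:,::-1]
    if n=="scene": a=cv2.resize(a[150:270,200:370],None,fx=4,fy=4,interpolation=cv2.INTER_CUBIC)
    cv2.imwrite(f"pics/{n}1.png",a)
E
```

```text
time: 2.25
tool_pos: [512.0, 146.0, 191.6]
tcp_rot: [-180.0, -0.1, 5.6]
ft_force: [0.1, -0.4, 1.7]
finger_gap: -0.2
time: 3.05
tool_pos: [512.2, 144.2, 35.9]
tcp_rot: [-180.0, -0.1, 5.6]
ft_force: [-0.0, -0.2, 0.4]
finger_gap: -0.0
```

View pics/scene1.png

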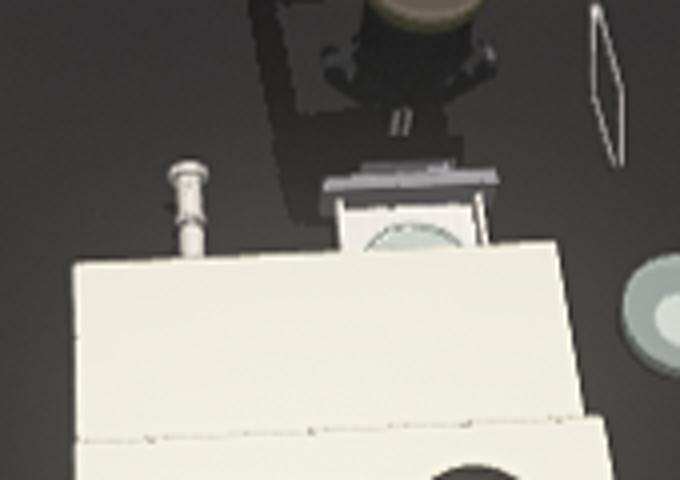

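View pics/wrist1.png

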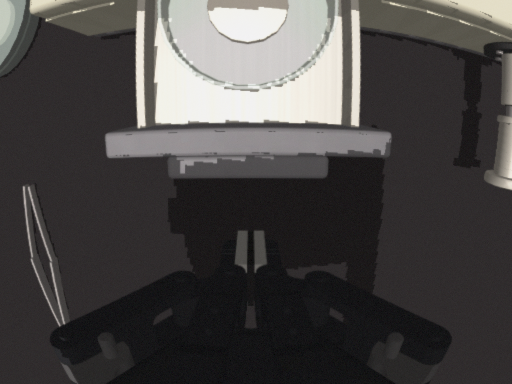

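The fingers (around (252,250)) line up with the lip middle (248,167), and the tweezers at (45,255) are clear. Now I push, watching the force.

```bash
python3 -m creep '{"translation":[[14,0,0],[12,0,0],[4,0,0],[6,0,0],[8,0,0],[8,0,0],[8,0,0],[6,0,0],[4,0,0],[0,0,0]],"rotation":[[0,0,0],[0,0,0],[0,0,0],[0,0,0],[0,0,0],[0,0,0],[0,0,0],[0,0,0],[0,0,0],[0,0,0]],"claw":[0,0,0,0,0,0,0,0,0,0]}'
python3 -m creep '{"translation":[[5,0,0],[3,0,0],[2,0,0],[1,0,0],[0,0,0]],"rotation":[[0,0,0],[0,0,0],[0,0,0],[0,0,0],[0,0,0]],"claw":[0,0,0,0,0]}'
python3 - <<'E'
from bench import *
import cv2
for n in ["wrist"]:
    s=snapshot(n);a=s["frame"][:,:,::-1]
    cv2.imwrite(f"pics/{n}2.png",a)
E
```

```text
time: 4.15
tool_pos: [581.3, 150.8, 34.3]
tcp_rot: [180.0, -0.0, 5.6]
ft_force: [-0.3, -0.5, 0.4]
finger_gap: 0.0
time: 4.65
tool_pos: [590.9, 151.8, 34.1]
tcp_rot: [180.0, 0.1, 5.6]
ft_force: [-4.8, -0.1, 2.1]
finger_gap: 0.2
```

View pics/wrist2.png

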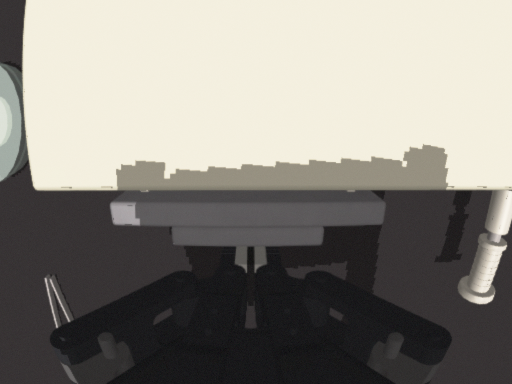

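```bash
python3 -m creep '{"translation":[[2,0,0],[2,0,0],[2,0,0],[1,0,0],[0,0,0]],"rotation":[[0,0,0],[0,0,0],[0,0,0],[0,0,0],[0,0,0]],"claw":[0,0,0,0,0]}'
python3 -m creep '{"translation":[[2,0,0],[1,0,0],[0,0,0]],"rotation":[[0,0,0],[0,0,0],[0,0,0]],"claw":[0,0,0]}'
python3 -m creep '{"translation":[[2,0,0],[0,0,0]],"rotation":[[0,0,0],[0,0,0]],"claw":[0,0]}'
```

```text
time: 5.2
tool_pos: [598.9, 152.6, 34.3]
tcp_rot: [-180.0, -0.0, 5.6]
ft_force: [0.5, -0.6, 0.3]
finger_gap: 0.1
time: 5.5
tool_pos: [600.8, 152.8, 34.3]
tcp_rot: [180.0, 0.1, 5.6]
ft_force: [-7.3, -1.8, 3.7]
finger_gap: 0.0
time: 5.7
tool_pos: [600.9, 152.8, 34.0]
tcp_rot: [180.0, 0.4, 5.6]
ft_force: [-17.1, -3.0, 11.5]
finger_gap: 0.1
```

Force dropped to zero past the crest, then rose hard at x 600.8 (instrument x' ≈ -33.5, expected -33). The drawer is at its stop. I back off, check that it stayed home, and go above the rod.

```bash
python3 -m creep '{"translation":[[-6,0,0],[-20,0,0],[-6,0,-20],[0,0,-35],[0,0,-35],[0,30,-10],[0,40,0],[0,40,0],[0,40,0],[0,9.6,0]],"rotation":[[0,0,0],[0,0,0],[0,0,0],[0,0,0],[0,0,0],[0,0,0],[0,0,0],[0,0,0],[0,0,0],[0,0,0]],"claw":[0,0,0,0,0,85,85,85,85,85]}' 40
python3 -m creep '{"translation":[[0,0,0],[0,0,0]],"rotation":[[0,0,0],[0,0,0]],"claw":[85,85]}'
python3 - <<'E'
from bench import *
import cv2
for n in ["wrist","scene","top"]:
    s=snapshot(n);a=s["frame"][:,:,::-1]
    if n=="scene": a=cv2.resize(a[150:270,200:370],None,fx=4,fy=4,interpolation=cv2.INTER_CUBIC)
    if n=="top": a=cv2.resize(a[130:200,130:290],None,fx=5,fy=5,interpolation=cv2.INTER_CUBIC)
    cv2.imwrite(f"pics/{n}3.png",a)
E
```

```text
time: 6.7
tool_pos: [588.0, -12.8, 134.9]
tcp_rot: [179.9, -0.1, 5.4]
ft_force: [-0.7, -0.1, 0.2]
finger_gap: 72.1
time: 6.9
tool_pos: [587.3, -8.2, 134.4]
tcp_rot: [-180.0, -0.0, 5.6]
ft_force: [-0.4, 0.5, 0.0]
finger_gap: 85.3
```

View pics/scene3.png

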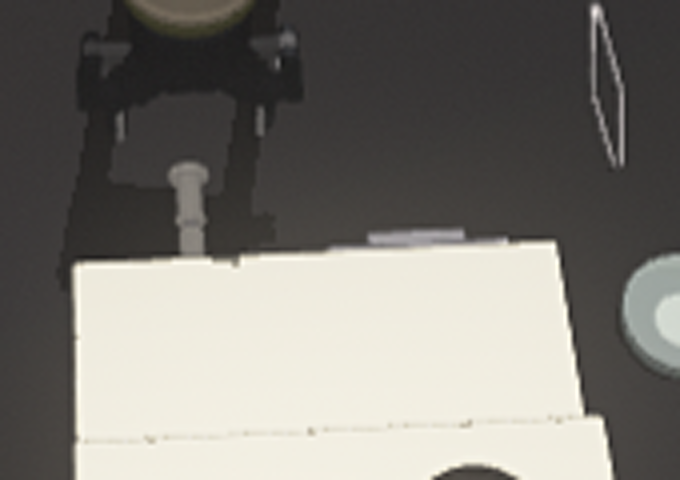

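View pics/wrist3.png

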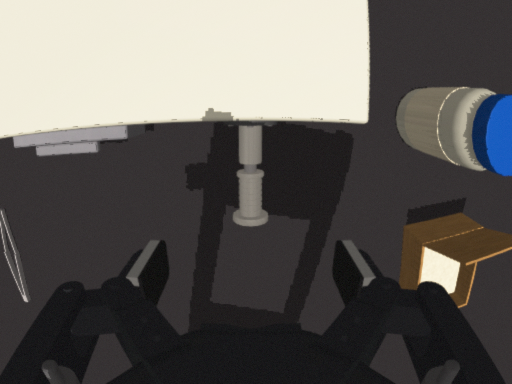

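View pics/top3.png

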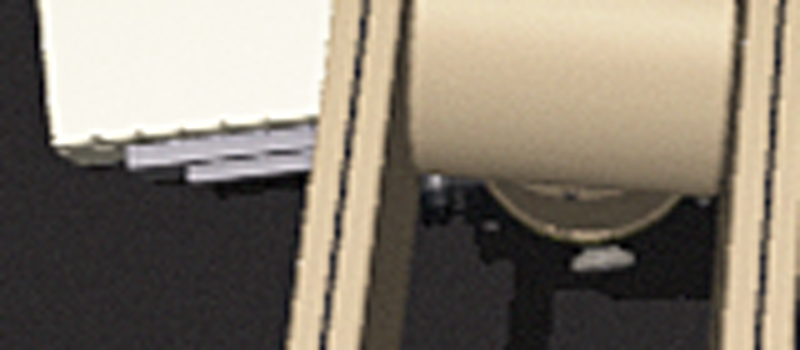

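The drawer front is flat against the face in all views. The rod (axis u≈250) is centred between the jaws (150 and 355). Bottle and carton are well to the right. I descend around the waist and look before closing.

```bash
python3 -m creep '{"translation":[[0,0,30],[0,0,30],[0,0,25],[0,0,14],[0,0,7],[0,0,3],[0,0,0],[0,0,0]],"rotation":[[0,0,0],[0,0,0],[0,0,0],[0,0,0],[0,0,0],[0,0,0],[0,0,0],[0,0,0]],"claw":[85,85,85,85,85,85,85,85]}'
python3 - <<'E'
from bench import *
import cv2
for n in ["wrist","scene"]:
    s=snapshot(n);a=s["frame"][:,:,::-1]
    if n=="scene": a=cv2.resize(a[150:270,200:370],None,fx=4,fy=4,interpolation=cv2.INTER_CUBIC)
    cv2.imwrite(f"pics/{n}4.png",a)
E
```

```text
time: 7.85
tool_pos: [588.3, -8.9, 26.7]
tcp_rot: [180.0, -0.1, 5.6]
ft_force: [0.0, 0.6, 0.1]
finger_gap: 85.1
```

View pics/scene4.png

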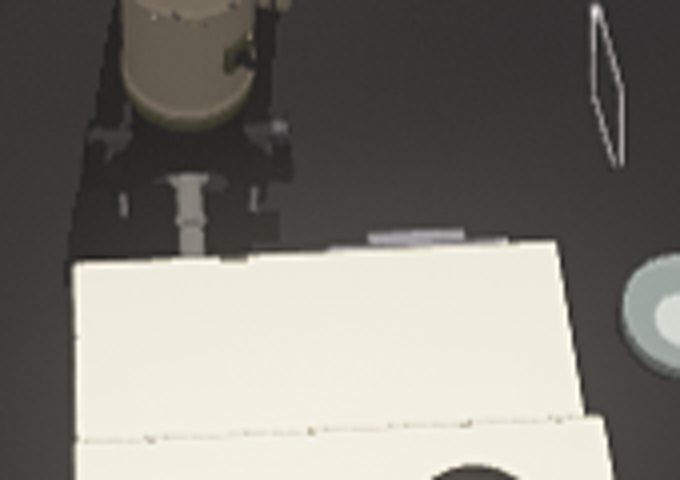

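View pics/wrist4.png

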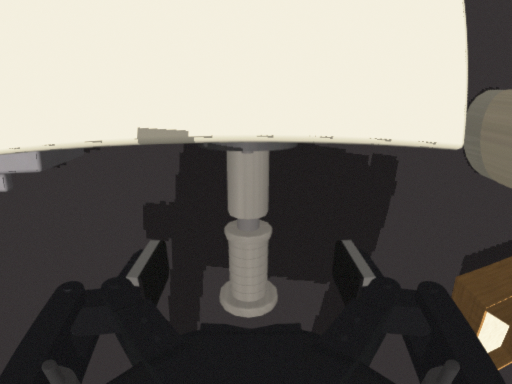

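The waist lies between the pads, within about 1 mm of centre (rod u≈248, jaw middle 252). I shift 1 mm and close.

```bash
python3 -m creep '{"translation":[[0,-1,0],[0,0,0],[0,0,0],[0,0,0],[0,0,0],[0,0,0],[0,0,0],[0,0,0]],"rotation":[[0,0,0],[0,0,0],[0,0,0],[0,0,0],[0,0,0],[0,0,0],[0,0,0],[0,0,0]],"claw":[60,40,30,22,16,10,5,5]}' 60
python3 - <<'E'
from bench import *
import cv2
s=sense();print(s["ft_force"],s["wrist_torque"],s["tool_pos"],s["finger_gap"])
for n in ["wrist"]:
    s=snapshot(n);a=s["frame"][:,:,::-1]
    cv2.imwrite(f"pics/{n}5.png",a)
E
```

```text
time: 8.75
tool_pos: [587.0, -7.9, 25.4]
tcp_rot: [-180.0, 0.0, 5.6]
ft_force: [-2.2, -0.9, 3.6]
finger_gap: 16.5
[-2.19109761 -0.86264988  3.58361922] [0.03441165 0.30992762 0.0301252 ] [587.00680034  -7.86507956  25.39232327] 16.45934433012825
```

View pics/wrist5.png

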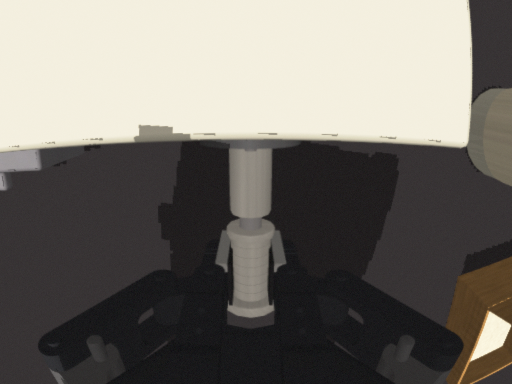

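Gripped (gap 16.5 mm on the 18 mm waist). I draw most of the way, then measure.

```bash
python3 -m creep '{"translation":[[-2,0,0],[-4,0,0],[-6,0,0],[-6,0,0],[-6,0,0],[-4,0,0],[-2,0,0],[0,0,0],[0,0,0],[0,0,0]],"rotation":[[0,0,0],[0,0,0],[0,0,0],[0,0,0],[0,0,0],[0,0,0],[0,0,0],[0,0,0],[0,0,0],[0,0,0]],"claw":[5,5,5,5,5,5,5,5,5,5]}'
python3 - <<'E'
from bench import *
import cv2
for n in ["wrist"]:
    s=snapshot(n);a=s["frame"][:,:,::-1]
    cv2.imwrite(f"pics/{n}6.png",a)
    cv2.imwrite(f"pics/{n}6c.png",cv2.resize(a[100:320,180:330],None,fx=2.7,fy=2.7,interpolation=cv2.INTER_CUBIC))
E
```

```text
time: 9.8
tool_pos: [558.5, -10.7, 25.5]
tcp_rot: [180.0, -0.2, 5.6]
ft_force: [7.3, 0.8, -3.6]
finger_gap: 16.1
```

View pics/wrist6.png

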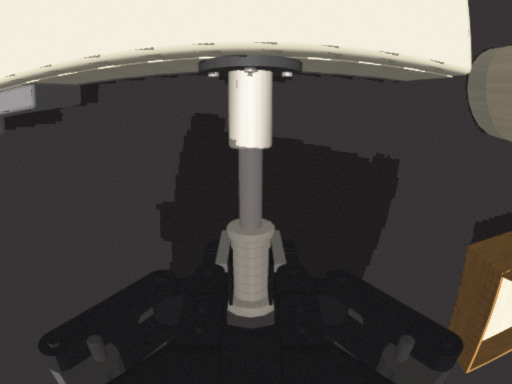

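View pics/wrist6c.png

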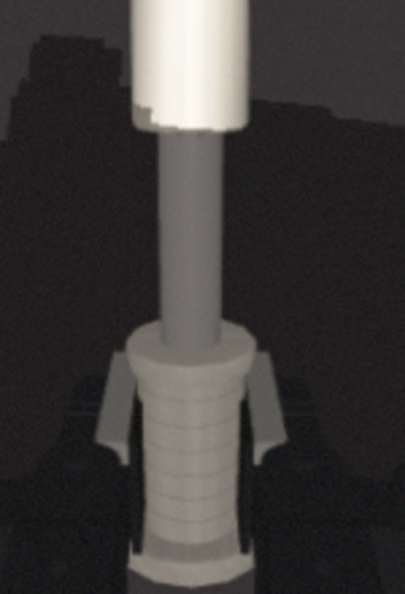

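The rod follows without slip (the collar is still at row ~228), drawn about 28.6 mm with no ring showing yet. I go on to about 41 and look for the ring.

```bash
python3 -m creep '{"translation":[[-3,0,0],[-4,0,0],[-3,0,0],[-2,0,0],[-1,0,0],[0,0,0],[0,0,0]],"rotation":[[0,0,0],[0,0,0],[0,0,0],[0,0,0],[0,0,0],[0,0,0],[0,0,0]],"claw":[5,5,5,5,5,5,5]}'
python3 - <<'E'
from bench import *
import cv2
for n in ["wrist"]:
    s=snapshot(n);a=s["frame"][:,:,::-1]
    cv2.imwrite(f"pics/{n}7c.png",cv2.resize(a[60:280,180:330],None,fx=2.7,fy=2.7,interpolation=cv2.INTER_CUBIC))
E
```

```text
time: 10.55
tool_pos: [545.8, -12.0, 25.6]
tcp_rot: [180.0, -0.2, 5.6]
ft_force: [8.9, 1.5, -6.2]
finger_gap: 16.3
```

View pics/wrist7c.png

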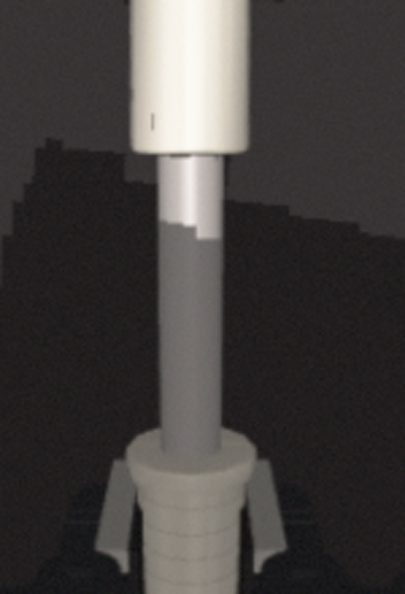

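By the TCP the rod is drawn about 41.4 mm, and a thin dark line just shows at the sleeve mouth (crop (180,155)). That agrees with the ring's first showing at 41. About 4 mm more to go.

```bash
python3 -m creep '{"translation":[[-1,0,0],[-1,0,0],[-1,0,0],[-0.8,0,0],[0,0,0],[0,0,0],[0,0,0],[0,0,0]],"rotation":[[0,0,0],[0,0,0],[0,0,0],[0,0,0],[0,0,0],[0,0,0],[0,0,0],[0,0,0]],"claw":[5,5,5,5,5,5,5,5]}'
python3 - <<'E'
from bench import *
import cv2
for n in ["wrist","scene","top"]:
    s=snapshot(n);a=s["frame"][:,:,::-1]
    if n=="wrist": a=cv2.resize(a[60:280,180:330],None,fx=2.7,fy=2.7,interpolation=cv2.INTER_CUBIC)
    if n=="scene": a=cv2.resize(a[150:270,150:410],None,fx=3,fy=3,interpolation=cv2.INTER_CUBIC)
    cv2.imwrite(f"pics/{n}8.png",a)
E
```

```text
time: 11.4
tool_pos: [542.2, -12.3, 25.6]
tcp_rot: [180.0, -0.2, 5.6]
ft_force: [8.2, 1.0, -6.1]
finger_gap: 16.0
```

View pics/wrist8.png

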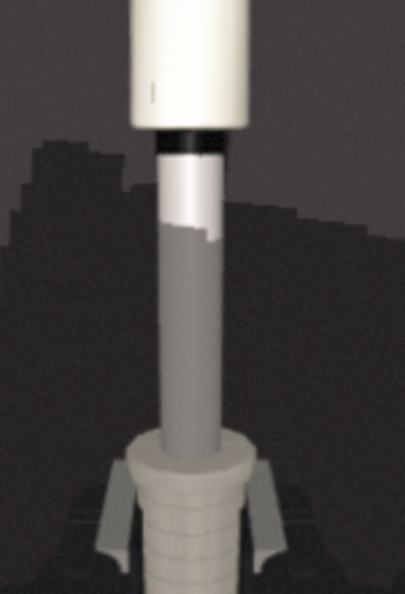

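View pics/scene8.png

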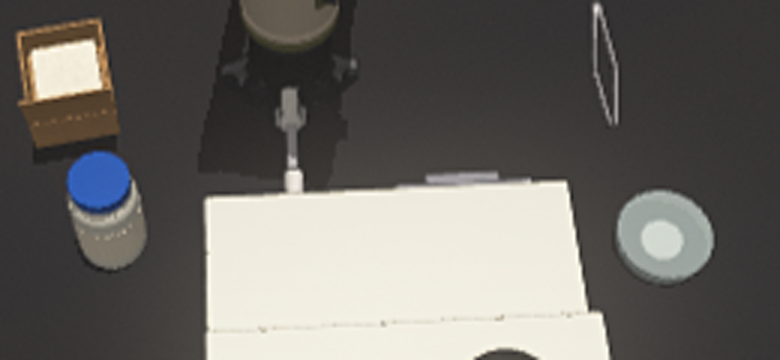

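View pics/top8.png

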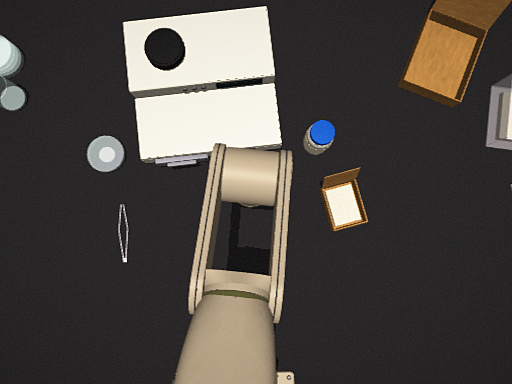

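The dark ring shows at its full ~24 px (4 mm at 6.2 px/mm) right at the sleeve mouth, and the TCP has travelled 45.0 mm. The drawer is home and the bystanders stand where they were. I hold, check stillness, and hand in.

```bash
python3 -m creep '{"translation":[[0,0,0],[0,0,0],[0,0,0],[0,0,0],[0,0,0],[0,0,0],[0,0,0],[0,0,0]],"rotation":[[0,0,0],[0,0,0],[0,0,0],[0,0,0],[0,0,0],[0,0,0],[0,0,0],[0,0,0]],"claw":[5,5,5,5,5,5,5,5]}'
python3 - <<'E'
from bench import *
import cv2,numpy as np
a=snapshot("wrist")["frame"];r=a[60:130,245:257].mean((1,2));print(r[40:62].round(0))
print(sense()["qd"].round(2),sense()["finger_gap"])
E
```

```text
time: 12.35
tool_pos: [542.2, -12.4, 25.6]
tcp_rot: [180.0, -0.2, 5.6]
ft_force: [9.2, 1.0, -5.8]
finger_gap: 16.0
[252. 252. 252. 252. 252. 250. 229. 140.  51.  32.  34.  33.  33.  34.
  33.  34.  64. 161. 220. 227. 229. 230.]
[ 0.07  0.03 -0.13 -0.04  0.09 -0.03] 16.22222817344603
```

```bash
python3 -c "
from bench import *
print(hand_in())"
```

```text
the job is handed in; nothing more can be done
None
```

I pushed the drawer home and then drew the shutter rod to its mark. The gripper is still holding it there. The job is handed in, at about 12.4 s of the 51 s allowed; the hand-in reports no verdict.

- **Drawer:** the push force fell to zero past the catch's crest, then rose to about 17 N at the stop. The fingers were then within about 0.5 mm of where they should be with the drawer home. The scene and top pictures after the rod was drawn still show the drawer front flat against the face.
- **Rod:** the arm moved 45.0 mm while gripping, and the grip did not visibly slip. The ring first showed at about 41.4 mm. At the end its full 4 mm width was clear, right at the sleeve mouth.
- **Hold:** the pull was about 9 N, close to the expected 9.4 N, and the arm was still. The grip was set to 60 N. The finger opening read about 16 mm on the 18 mm waist. That is slightly less than expected, but the rod held without slipping.
- **Bystanders:** the dish, bottle, tweezers and carton show no movement in the last pictures.

No check failed. The finger opening was the only reading that differed from what I expected.

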